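# Clamp a freshly glued sensor housing and hold the trigger

### The arm

A 7-joint arm with a two-finger parallel gripper is mounted at the origin on the work surface. World frame = base frame: x ahead of the robot, y to its left, z up, the work surface at z = 0. Lengths are in mm, angles in degrees, forces in N, time in s.
With the tool pointing down it reaches from about 350 to 900 mm from the base axis. Payload 7.2 kg.
Tool frame: the origin (TCP) lies at the very end of the fingers, on their centre line; the grasp point (between the pads) lies 19 mm behind it; z points along the fingers, y is the direction in which the jaws open and shut (so a half turn about z gives the same grasp; the last joint's range is limited). The gripper opens to 88 mm and grips with 3 to 60 N. Pads are 20 mm wide; open, the fingers measure 115 mm over their backs; the gripper's body (75 mm by 178 mm) begins 61 mm behind the grasp point.
Start: joints at [68.629, 23.554, -0.728, 91.456, 0.321, 64.991, -4.71], TCP at [187.552, -596.199, 222.653] pointing down, gripper open.
Joint ranges: [-169.25, 169.25], [-16.82, 113.86], [-84.01, 82.57], [7.8, 145.47], [-59.2, 239.2], [7.22, 106.19], [-163.78, 163.78]. Speed limits (degrees/s): [136.94, 136.94, 172.46, 172.46, 180, 180, 180].

### API

Orientations are given as [roll, pitch, yaw] about the fixed x, y, z axes, in that order (R = Rz(yaw) Ry(pitch) Rx(roll)).
In Python, from workcell import ctrl, cams, ticket gives the robot as it stands.
- The arm moves only by the tool move_arm, never from a script. Its argument "motion" is one flat list of numbers, 7 for each row, row after row: the turn, a rotation vector about the tool's x, y, z in degrees, then the shift along the tool's x, y, z in m, then the finger opening in m, from 0 to 0.0878. A call has 1 to 5 rows; each row shifts and turns the commanded pose from where the row before left it, along the tool's axes as they then stand; what a row does not reach is not made up. A row lasts 1/12 s, in which the tool goes at most 41.7 mm and 7.16 degrees, less where a joint would pass 70% of its speed; a pose out of reach is approached as far as the arm can. A call with a gripper value outside its range is refused whole. The fingers move at their own pace and stop on an object; "newtons" is the grip in N (left out, the last holds). Time passes only in rows, so rows that do not move let the fingers close. It gives the time, the measured TCP pose, the force and the opening at its end, in the units of the state.
- ctrl.observe(): the state, without advancing time (a new reading comes with each control period).
- cams.capture(name): name is "side" or "top" or "wrist"; returns the picture (420x560x3 uint8, blue, green, red); there is no depth.
- cams.camera_model(name): a dict with "vertical_fov" (degrees; the focal length in pixels is half the picture's height over the tangent of half this angle, whatever the lens; pixels are square), "cx", "cy" (the principal point, pixels), "world_to_cam" (4x4, takes a point from world to camera coordinates). Camera axes: x right, y down, z forward; pixel columns grow to the right and rows downward; lengths in mm; the calibration is good to about 2 mm. The wrist camera is an equidistant fisheye: a pixel r from the principal point sees the ray r / f radians off the axis. A picture is of the moment at which its call begins: read the wrist's pose just before it. camera_model takes no time and is no camera call; for the wrist camera it gives the pose at the moment of the call.
- ticket.finish_job(): hands the job in, once; it reports no verdict.
The state is a dict: "time": time; "q": joint angles; "qd": joint speeds; "joint_torque": joint torques, N m; "tcp_pos": TCP position; "ee_rot": TCP orientation; "force": force on the tool from outside, world axes, zero at the start; "torque": the same for the moment, N m; "width": finger opening in mm.
Only numpy, scipy, OpenCV 4.12 (cv2) and the standard library are available. Lean on these libraries where they do the work, as an engineer would, in place of code of your own. Each camera call takes 0.05 s, during which the arm holds its last target. There are 200 camera calls.

### The job

Stand the grey printed sensor housing upright on the gluing board between the jaws of the bar clamp, with its freshly glued blue end cover facing one of the two jaws (either way round), and let go of it. Then pump the clamp's orange trigger, without pushing the jaw or bar by hand, until the moving jaw has closed on the housing and presses it against the fixed jaw: firmly but gently, as the thin shell cracks under a hard squeeze. Finish while still holding the trigger squeezed so that the clamp keeps its grip, and leave the other things on the bench where they are.

Things in the scene. Friction and masses are not known exactly. Their poses are not given: they have to be found in the camera images.
- clamp: One-hand ratchet bar clamp lying flat on a plywood board (15 mm thick, x -35 to 115, y -130 to 165 mm), fixed to the bench. Origin: on the bench under the bar, level with the fixed pad's face; z up. Toothed steel bar along y at height 50 mm, 18 mm wide. Black jaws with orange pads point to +x (x to 98 mm); black pistol grip and orange trigger stick out level to -x, beyond the board. Highest part 78 mm.
- fixed_pad (a point): Centre of the face of the fixed jaw's orange pad (52 x 52 mm, looks to +y of the clamp), 50 mm above the bench and 35 mm above the board, at x = 68, y = 0 mm in the clamp's frame; axes as the clamp's. The housing stands on the board with its centre opposite this point.
- moving_pad (a point): Centre of the face of the moving jaw's orange rubber pad (52 x 52 mm, looks to -y of the clamp), at x = 68 mm in the clamp's frame and 50 mm above the bench. 72 to 94 mm from the fixed pad's face at the start; pumping closes it. The rubber gives about 1 mm per 8 N for 3 mm, then is hard.
- moving_jaw: The moving jaw (black, 24 mm thick along y) with its pad and the bar it sits on; origin on the bar's axis, at y = 0 in the clamp's frame when the pads are 94 mm apart. Each full squeeze and full release of the trigger brings it about 10 mm (two teeth) nearer; a pawl keeps it from backing off by more than a tooth. It pushes the housing before it until that meets the fixed pad.
- trigger: Orange trigger: straight blade, 84 mm long, 10 mm thick, 22 mm high; origin at its pivot in the clamp's body (x 0, y -30, z 50 mm in the clamp's frame). Sprung out. Free, a squeeze takes 3 to 8 N. Once the jaw presses the housing, each further newton on the trigger adds about 1.7 N there: 12 to 25 N on the trigger is right; at about 32 N the shell cracks.
- trigger_front (a point): Point on the trigger's front face (the side to +y of the clamp) where it is squeezed towards the grip (to -y): x = -78 mm in the clamp's frame, 50 mm above the bench. Let out it lies at y = -14 mm in the clamp's frame, squeezed home at y = -32 mm. The trigger blade is free from above and has 39 mm of air under it.
- grip_back (a point): Point on the back face (the side to -y) of the fixed pistol grip, opposite the squeezing point: x = -78, y = -70 mm in the clamp's frame, 50 mm above the bench. The grip is 20 mm thick, 28 mm high, x -118 to -18 mm, with 36 mm of air under it. Back of grip to front of trigger: 56 mm let out, 38 mm squeezed home.
- housing: Printed optical-sensor housing, 48 mm long (its x), 36 wide (its y), 58 high, 0.12 kg, loose, standing upright: light grey, blue glued-on cover at its +x end, black windows with a red lens on the wide sides, steel stub 12 mm wide and 12 high on top. Origin: centre of its underside. Its x shall lie along the clamp's y, either way round. Cracks at 50 N of jaw force.
- housing_mid (a point): Centre of the housing, 29 mm above its underside, axes as the housing's. Grasp it across its 36 mm width (along its y).
- red_pylon: Red painted wooden cylinder, 46 mm across, 85 mm high, three screws standing 20 mm out of its top. Bystander, loose; origin at the centre of its underside.
- green_pylon: The same in green. Bystander, loose; origin at the centre of its underside.
- glue_bottle: Small closed white glue bottle, 36 mm across, 95 mm high, red cap. Bystander, loose; origin at the centre of its underside.
- screwdriver: Screwdriver with blue handle, 190 mm long, lying. Bystander, loose; origin at the centre of its underside.
- spare_sensor: Spare black optical sensor with red window, 50 x 22 x 36 mm. Bystander, loose; origin at the centre of its underside.
- webcam: Webcam on a small black foot, 119 mm high. Bystander, loose; origin at the centre of its underside.
Things that resemble listed ones, but are neither listed nor needed, are in the scene too. What is shaped like the housing but yellow is not meant.

How it is judged:
By the outcome, as a careful person would: the job done as asked, in the order asked, and still so for the second after the job is handed in, while the arm keeps its last pose, push and grip.
It also fails if it takes over 61 s, if anything falls off the work surface, if the arm or the gripper's body presses on something with over 40 N, if the wrist force passes 120 N, or if a joint passes its speed limit or range.

## Working session

There is one attempt and no reset: what is moved stays moved. The work goes in short steps, Python scripts to look and compute and a tool call to move; the robot and the scene stay as the last step left them, time stands still between calls to the robot, and variables do not carry over. Pictures are saved under pics/ and viewed, about 8 in all and at most 12, crops included, and the job is handed in when it is done.

Besides the shell and the picture viewer there is one more tool, called by a JSON object that holds its "name" and its "arguments", one argument or row to a line. move_arm: Moves the arm, as the interface text tells. Its arguments: {"type":"object","properties":{"motion":{"type":"array"},"newtons":{"type":"number"}},"required":["motion"]}

```bash
mkdir -p pics; ls
python3 - <<'E'
from workcell import ctrl,cams
import cv2,json
import numpy as np
s=ctrl.observe();print(s)
for n in("top","side"):
    im=cams.capture(n);cv2.imwrite(f"pics/{n}0.png",cv2.resize(im,(800,600),interpolation=cv2.INTER_CUBIC));cv2.imwrite(f"{n}0raw.png",im)
    m=cams.camera_model(n);print(n,m)
E
```

```text
pics
{'time': 0.0, 'q': array([68.62940769, 23.60012684, -0.72854477, 91.50495641,  0.31992655,
       64.98954765, -4.70975546]), 'qd': array([-0.0532454 , -0.02836587, -0.05943022,  0.06917144, -0.04351145,
       -0.00564683,  0.02815479]), 'joint_torque': array([ 1.62545271e-03, -5.87951982e+01,  6.42985795e-01, -2.91074842e+01,
       -5.37154160e-02,  1.82160462e-02,  1.28678148e-04]), 'tcp_pos': array([ 187.36808592, -595.71446299,  221.80137576]), 'ee_rot': array([-1.79907568e+02,  5.64946076e-03,  1.74641886e+01]), 'force': array([ 0.41949264,  1.11830016, -0.1809599 ]), 'torque': array([-0.00431322,  0.04903968,  0.00968498]), 'width': 87.97058705555756}
top {'vertical_fov': 48.36318229069623, 'cx': 272.5418655786926, 'cy': 207.38820668187452, 'world_to_cam': array([[-6.07960533e-03, -9.99927215e-01, -1.04212955e-02,
         1.53887032e+01],
       [-9.96423282e-01,  6.93601731e-03, -8.42171863e-02,
         5.76341949e+02],
       [ 8.42833388e-02,  9.87201418e-03, -9.96392926e-01,
         1.26972137e+03],
       [ 0.00000000e+00,  0.00000000e+00,  0.00000000e+00,
         1.00000000e+00]])}
side {'vertical_fov': 44.28081735309512, 'cx': 284.67221221123185, 'cy': 208.19366224225317, 'world_to_cam': array([[-7.89293899e-01, -6.13809974e-01,  1.58888739e-02,
         4.34451270e+02],
       [-3.54147921e-01,  4.33952344e-01, -8.28410897e-01,
         2.63017393e+02],
       [ 5.01591857e-01, -6.59486678e-01, -5.59895464e-01,
         1.34114537e+03],
       [ 0.00000000e+00,  0.00000000e+00,  0.00000000e+00,
         1.00000000e+00]])}
```

View pics/top0.png

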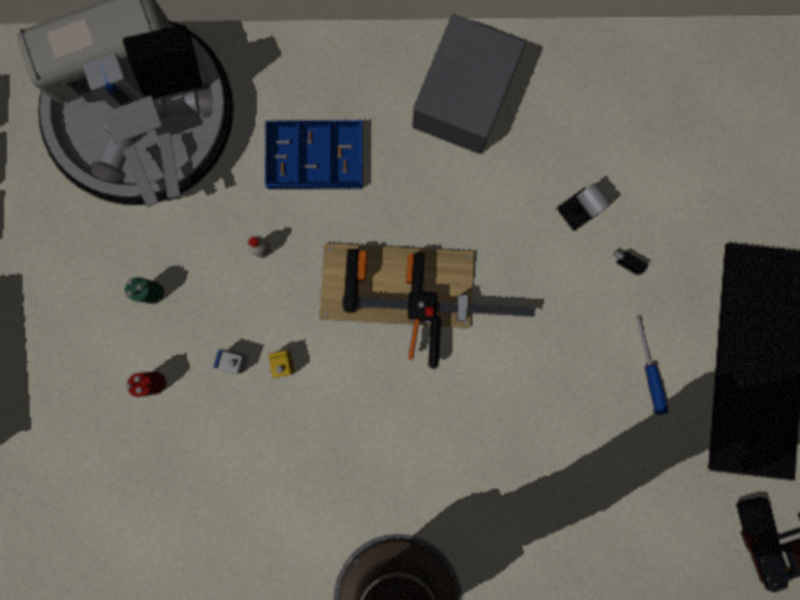

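View pics/side0.png

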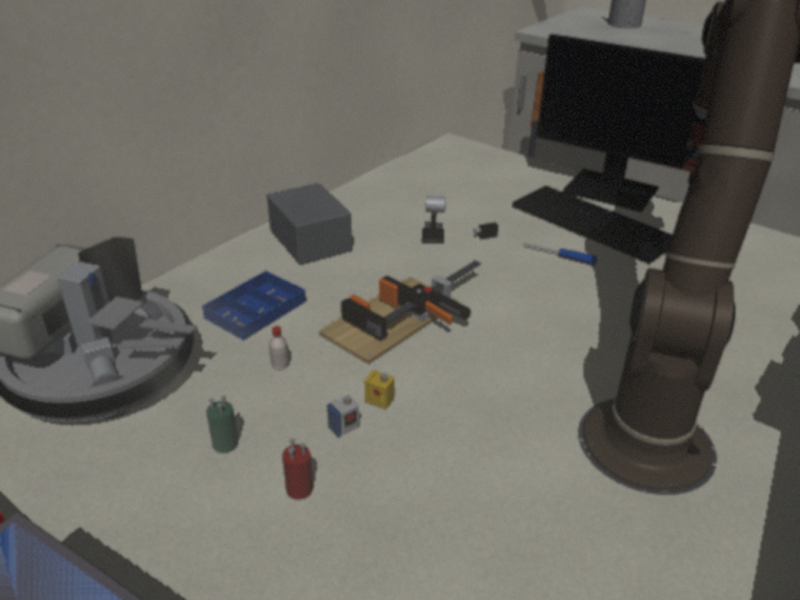

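The top picture shows the clamp on its board (jaws at 357,275 and 415,275, trigger at 414,340, grip at 434,345), with clamp axes close to world axes. Candidates for the housing:
- Grey with a blue end at (229,361)
- Yellow lookalike at (280,363)
- Black spare sensor at (630,262)

I choose the grey one and check it in a close crop.

```bash
cat > h.py <<'E'
import numpy as np,cv2
from workcell import ctrl,cams
def w(name,u,v,z):
    m=cams.camera_model(name);f=210/np.tan(np.radians(m["vertical_fov"]/2));T=m["world_to_cam"]
    R,t=T[:3,:3],T[:3,3];c=-R.T@t
    d=R.T@np.array([(u-m["cx"])/f,(v-m["cy"])/f,1]);return c+d*(z-c[2])/d[2]
def proj(name,p):
    m=cams.camera_model(name);f=210/np.tan(np.radians(m["vertical_fov"]/2));q=m["world_to_cam"]@np.append(p,1)
    return np.array([m["cx"]+f*q[0]/q[2],m["cy"]+f*q[1]/q[2]])
E
python3 - <<'E'
import cv2,numpy as np
im=cv2.imread("top0raw.png")[165:275,140:390]
im=cv2.resize(im,None,fx=3.2,fy=3.2,interpolation=cv2.INTER_CUBIC)
im=(255*(im/255.)**.6).astype(np.uint8)
im2=cv2.imread("side0raw.png")[255:310,220:300];im2=cv2.resize(im2,None,fx=4,fy=4,interpolation=cv2.INTER_CUBIC)
im2=(255*(im2/255.)**.6).astype(np.uint8)
c=np.zeros((352+220,800,3),np.uint8);c[:352]=im;c[352:,:320]=im2;cv2.imwrite("pics/crop1.png",c)
E
```

```text
(no output)
```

View pics/crop1.png

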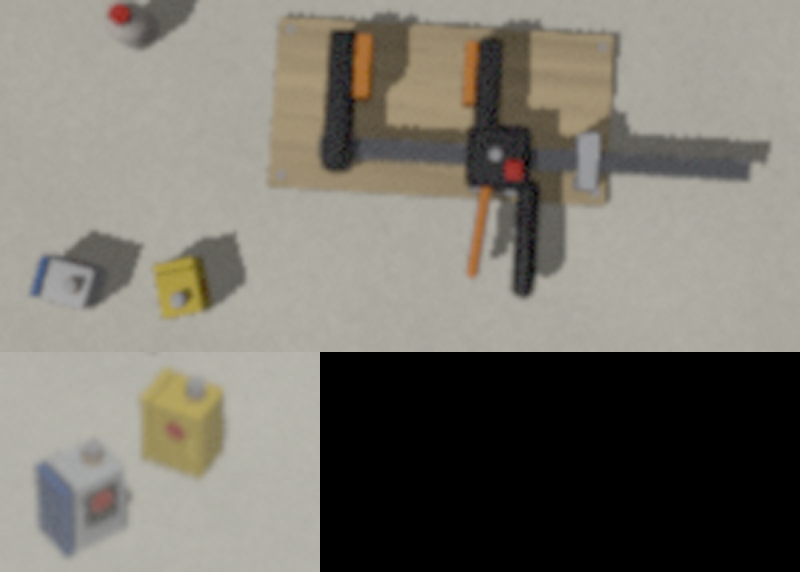

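Run:
```python
from h import *
g=lambda u,v,z:w("top",140+u/3.2,165+v/3.2,z)
B=[g(*p,15) for p in[(283,16),(618,33),(607,205),(268,187)]]
for b in B:print("board",b.round(1))
local=np.array([[115,165],[115,-130],[-35,-130],[-35,165]]);W=np.array(B)[:,:2]
c=lambda a:a[:,0]+1j*a[:,1]
l,ww=c(local),c(W);k=np.vdot(l-l.mean(),ww-ww.mean());k/=abs(k);o=ww.mean()-k*l.mean()
print("clamp origin",o,"yaw",np.degrees(np.angle(k)),"res",abs(o+k*l-ww))
G=lambda x,y:o+k*(x+1j*y)
for n,(x,y) in dict(fixpad=(68,0),trig=(-78,-14),grip=(-78,-70),sq=(-78,-51)).items():print(n,G(x,y))
inv=lambda u,v,z:(lambda p:((p[0]+1j*p[1]-o)/k))(g(u,v,z))
for n,p in dict(fixpadface=(463,70,76),movpadface=(372,68,76),trigtip=(472,274,61),gripend=(523,292,64)).items():print(n,inv(*p))
H=[g(*p,58) for p in[(45,257),(90,266),(83,305),(33,296)]]
for h in H:print("top corner",h.round(1))
print("mean",np.mean(H,0)); print("stub",g(73,282,70))
for a,b in((0,1),(3,2),(0,3),(1,2)):
    d=H[b]-H[a];print(np.hypot(d[0],d[1]),np.degrees(np.arctan2(d[1],d[0])))
print(cams.camera_model("wrist"))
```

```text
board [683.5 135.   15. ]
board [ 666.2 -158.4   15. ]
board [ 515.8 -146.4   15. ]
board [533.4 147.8  15. ]
clamp origin (558.6655820100138-20.424793702931296j) yaw -3.6712945338360345 res [1.96235302 1.40633069 1.59396197 1.58645154]
fixpad (626.5260340441883-24.778992793178034j)
trig (479.92919898164524-29.401540753507724j)
grip (476.34338796614793-85.28661889929847j)
sq (477.56000241783454-66.3256102426909j)
fixpadface (67.98152998294188+3.1945734389227565j)
movpadface (65.36390437587596+79.00854633417353j)
trigtip (-100.63673157636458-13.96840179380205j)
gripend (-113.01877616629264-56.985763888924964j)
top corner [473.7 329.9  58. ]
top corner [465.9 292.   58. ]
top corner [433.5 297.4  58. ]
top corner [441.2 339.5  58. ]
mean [453.55374526 314.68889682  58.        ]
stub [452.79067552 303.13261153  70.        ]
38.708656441049534 -101.54833105642601
42.7490305700086 -100.41860194836349
33.85575635401149 163.57779496709628
32.91078396443952 170.4639008004174
{'vertical_fov': 65.70646984690485, 'cx': 279.0751413941553, 'cy': 210.7203330299255, 'world_to_cam': array([[ 2.99830602e-01, -9.53989006e-01, -2.56643090e-03,
        -6.23215286e+02],
       [-9.11933363e-01, -2.87400779e-01,  2.92879383e-01,
        -3.56426857e+01],
       [-2.80141306e-01, -8.54737877e-02, -9.56145951e-01,
         3.90840219e+02],
       [ 0.00000000e+00,  0.00000000e+00,  0.00000000e+00,
         1.00000000e+00]])}
```

The crop confirms the upright grey housing (blue cover at 40,276, stub at 73,284, red lens on its wide side). From the top view:
- Housing at about (453, 311), with its blue end at a yaw of about 79°
- Clamp at about (558.7, -20.4), yaw -3.7°

Moving now.

{"name": "move_arm", "arguments": {
  "motion": [0,0,0,0.0265,-0.0193,-0.0065,0.087,0,0,0,0.0265,-0.0193,-0.0065,0.087,0,0,0,0.0265,-0.0193,-0.0065,0.087,0,0,0,0.0265,-0.0193,-0.0065,0.087,0,0,0,0.0265,-0.0193,-0.0065,0.087]
}}

```text
time: 0.52
tcp_pos: [285.5, -462.9, 255.1]
ee_rot: [-180.0, 0.0, 17.5]
force: [0.8, 0.3, -0.2]
width: 87.0
```

{"name": "move_arm", "arguments": {
  "motion": [0,0,0,0.0265,-0.0193,-0.0065,0.087,0,0,0,0.0265,-0.0193,-0.0065,0.087,0,0,0,0.0265,-0.0193,-0.0065,0.087,0,0,0,0.0265,-0.0193,-0.0065,0.087,0,0,0,0.0265,-0.0193,-0.0065,0.087]
}}

```text
time: 0.93
tcp_pos: [382.9, -331.0, 287.8]
ee_rot: [-180.0, 0.0, 17.5]
force: [0.9, -0.8, -0.1]
width: 87.0
```

{"name": "move_arm", "arguments": {
  "motion": [0,0,0,0.0265,-0.0193,-0.0065,0.087,0,0,0,0.0265,-0.0193,-0.0065,0.087,0,0,0,0.0265,-0.0193,-0.0065,0.087,0,0,0,0.0265,-0.0193,-0.0065,0.087,0,0,0,0.0265,-0.0193,-0.0065,0.087]
}}

```text
time: 1.35
tcp_pos: [480.3, -199.3, 320.3]
ee_rot: [-180.0, 0.0, 17.5]
force: [0.8, -1.2, 0.5]
width: 87.1
```

{"name": "move_arm", "arguments": {
  "motion": [0,0,0,0.0075,-0.0326,0,0.087,0,0,0,0.0075,-0.0326,0,0.087,0,0,0,0.0075,-0.0326,0,0.087,0,0,0,0.0075,-0.0326,0,0.087,0,0,0,0.0075,-0.0326,0,0.087]
}}

```text
time: 1.77
tcp_pos: [466.1, -32.4, 319.9]
ee_rot: [180.0, 0.0, 17.5]
force: [0.0, 0.1, -0.3]
width: 87.0
```

{"name": "move_arm", "arguments": {
  "motion": [0,0,0,0.0075,-0.0326,0,0.087,0,0,0,0.0075,-0.0326,0,0.087,0,0,0,0.0075,-0.0326,0,0.087,0,0,0,0.0075,-0.0326,0,0.087,0,0,0,0.0075,-0.0326,0,0.087]
}}

```text
time: 2.18
tcp_pos: [452.9, 134.1, 320.0]
ee_rot: [180.0, 0.0, 17.4]
force: [0.4, -1.0, 0.7]
width: 86.8
```

{"name": "move_arm", "arguments": {
  "motion": [0,0,0,0.0075,-0.0326,0,0.087,0,0,0,0.0075,-0.0326,0,0.087,0,0,0,0.0075,-0.0326,0,0.087,0,0,0,0.0075,-0.0326,0,0.087,0,0,0,0.0075,-0.0326,0,0.087]
}}

```text
time: 2.6
tcp_pos: [439.9, 300.8, 319.9]
ee_rot: [180.0, 0.0, 17.4]
force: [0.0, -1.3, -0.6]
width: 87.1
```

{"name": "move_arm", "arguments": {
  "motion": [0,0,-6.2,0,0,0,0.087,0,0,-6.2,0,0,0,0.087,0,0,-6.2,0,0,0,0.087,0,0,-6.2,0,0,0,0.087,0,0,-6.2,0,0,0,0.087]
}}

```text
time: 3.02
tcp_pos: [440.2, 299.4, 319.7]
ee_rot: [-180.0, 0.0, 48.8]
force: [0.5, 0.4, 0.7]
width: 87.2
```

{"name": "move_arm", "arguments": {
  "motion": [0,0,-6.2,0,0,0.02,0.087,0,0,-6.2,0,0,0.02,0.087,0,0,-6.2,0,0,0.02,0.087,0,0,-6.2,0,0,0.02,0.087,0,0,-6.2,0,0,0.02,0.087]
}}

```text
time: 3.43
tcp_pos: [440.2, 299.2, 219.0]
ee_rot: [-180.0, 0.0, 79.8]
force: [-0.1, -0.3, -0.0]
width: 87.4
```

Run:
```python
from h import *
s=ctrl.observe();print(s["time"],s["tcp_pos"],s["ee_rot"],s["q"].round(0))
m=cams.camera_model("wrist");np.save("wT.npy",m["world_to_cam"])
im=cams.capture("wrist");im=cv2.resize(im,(800,600),interpolation=cv2.INTER_CUBIC)
cv2.imwrite("pics/w1.png",(255*(im/255.)**.6).astype(np.uint8))
```

```text
3.4333 [440.20942335 299.23412906 219.00273667] [-1.79987724e+02  1.53432984e-02  7.97691776e+01] [ -1.  22. -49. 102.  18.  64. -66.]
```

View pics/w1.png

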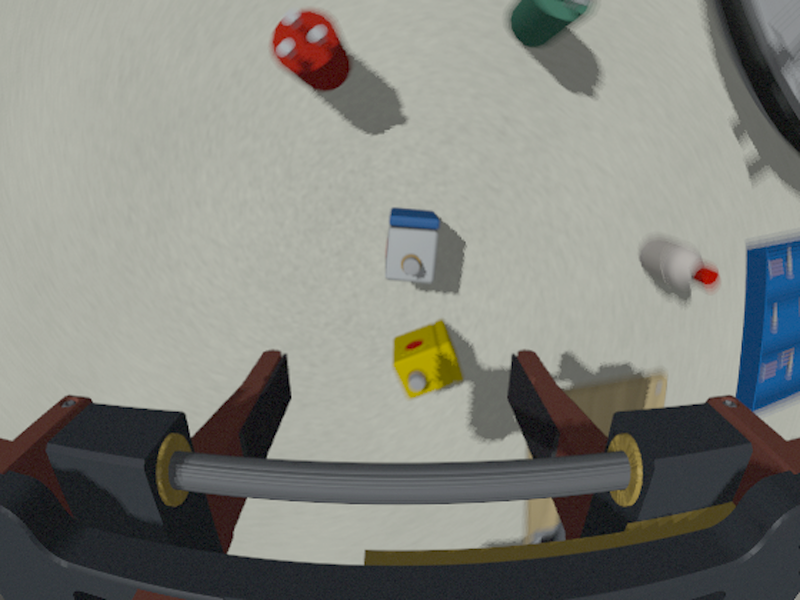

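The picture shows the grey housing at (412,250) with its blue end facing up-image, and the yellow lookalike at (427,358). The pylons and bottle are clear of the grasp. I'll work out the housing's pose from its top corners.

```bash
cat >> h.py <<'E'
def fe(T,u,v,z):  # wrist, u,v in 800x600 picture
    u,v=u*.7,v*.7;m=cams.camera_model("wrist");f=210/np.tan(np.radians(m["vertical_fov"]/2))
    dx,dy=u-m["cx"],v-m["cy"];r=np.hypot(dx,dy);a=r/f
    R,t=T[:3,:3],T[:3,3];c=-R.T@t
    d=R.T@np.array([np.sin(a)*dx/r,np.sin(a)*dy/r,np.cos(a)]);return c+d*(z-c[2])/d[2]
E
python3 - <<'E'
from h import *
T=np.load("wT.npy")
P=[fe(T,*p,58) for p in[(390,227),(440,229),(436,283),(386,281)]];P+=[fe(T,393,208,0),fe(T,434,210,0),fe(T,411,265,70)]
for p in P:print(p.round(1))
print(np.mean(P[:4],0))
for a,b in((3,0),(2,1),(1,0),(2,3),(5,4)):
    d=P[b]-P[a];print(np.hypot(d[0],d[1]).round(1),np.degrees(np.arctan2(d[1],d[0])).round(1))
E
```

```text
[439.9 336.5  58. ]
[474. 329.  58.]
[465. 291.  58.]
[430.  298.8  58. ]
[442.6 343.9   0. ]
[475.4 336.4   0. ]
[449.8 309.8  70. ]
[452.27185946 313.80816581  58.        ]
39.0 75.3
39.1 76.7
34.9 167.7
35.9 167.4
33.5 167.2
```

{"name": "move_arm", "arguments": {
  "motion": [0,0,2.7,0,0,0,0.087,0,0,0,0.0104,0.0042,0.03,0.087,0,0,0,0.0103,0.0042,0.03,0.087,0,0,0,0,0,0.03,0.087,0,0,0,0,0,0.03,0.087]
}}

```text
time: 3.9
tcp_pos: [453.7, 318.1, 99.2]
ee_rot: [180.0, -0.0, 76.6]
force: [-0.0, -0.2, 0.1]
width: 86.8
```

{"name": "move_arm", "arguments": {
  "motion": [0,0,0,0,0,0.03,0.087,0,0,0,0,0,0.03,0.087,0,0,0,0,0,0.02,0.087,0,0,0,0,0,0.007,0.087,0,0,0,0,0,0,0.087]
}}

```text
time: 4.32
tcp_pos: [452.5, 317.1, 11.8]
ee_rot: [-179.9, 0.1, 76.7]
force: [-0.5, -0.5, 0.8]
width: 87.1
```

{"name": "move_arm", "arguments": {
  "motion": [0,0,0,0,0,0,0.05,0,0,0,0,0,0,0.044,0,0,0,0,0,0,0.038,0,0,0,0,0,0,0.03,0,0,0,0,0,0,0.03],
  "newtons": 12
}}

```text
time: 4.73
tcp_pos: [453.9, 317.9, 14.1]
ee_rot: [179.9, -0.1, 76.7]
force: [0.1, 0.4, 0.5]
width: 57.0
```

{"name": "move_arm", "arguments": {
  "motion": [0,0,0,0,0,0,0.03,0,0,0,0,0,0,0.03,0,0,0,0,0,0,0.03,0,0,0,0,0,0,0.03,0,0,0,0,0,0,0.03]
}}

```text
time: 5.15
tcp_pos: [453.4, 317.6, 13.2]
ee_rot: [180.0, 0.0, 76.8]
force: [0.1, -0.3, 2.7]
width: 36.4
```

{"name": "move_arm", "arguments": {
  "motion": [0,0,0,0,0,-0.017,0.03,0,0,0,0,0,-0.03,0.03,0,0,0,0,0,-0.03,0.03,0,0,0,0,0,-0.03,0.03,0,0,0,0,0,-0.03,0.03],
  "newtons": 15
}}

```text
time: 5.57
tcp_pos: [452.8, 317.5, 151.1]
ee_rot: [-179.9, 0.0, 76.8]
force: [0.2, 0.2, -2.6]
width: 36.4
```

{"name": "move_arm", "arguments": {
  "motion": [0,0,0,-0.0257,0.024,0,0.03,0,0,0,-0.0257,0.024,0,0.03,0,0,0,-0.0257,0.024,0,0.03,0,0,0,-0.0257,0.024,0,0.03,0,0,0,-0.0257,0.024,0,0.03]
}}

```text
time: 5.98
tcp_pos: [541.1, 163.4, 150.0]
ee_rot: [-180.0, 0.0, 76.8]
force: [1.9, -0.0, -1.1]
width: 36.7
```

{"name": "move_arm", "arguments": {
  "motion": [0,0,0,-0.0257,0.024,0,0.03,0,0,0,-0.0257,0.024,0,0.03,0,0,0,-0.0257,0.024,0,0.03,0,0,0,-0.0257,0.024,0,0.03,0,0,0,-0.0257,0.024,0,0.03]
}}

```text
time: 6.4
tcp_pos: [628.4, 10.8, 149.7]
ee_rot: [-180.0, 0.0, 76.8]
force: [0.6, 0.7, -0.6]
width: 36.5
```

{"name": "move_arm", "arguments": {
  "motion": [0,0,-4.8,0,0,0,0.03,0,0,-4.7,0,0,0,0.03,0,0,0,0,0,0,0.03,0,0,0,0,0,0,0.03]
}}

```text
time: 6.73
tcp_pos: [627.7, 12.7, 149.7]
ee_rot: [-179.9, -0.0, 86.1]
force: [-0.2, -0.6, -1.5]
width: 36.9
```

Run:
```python
from h import *
s=ctrl.observe();print(s["time"],s["tcp_pos"],s["ee_rot"],s["q"].round(0),s["force"],s["width"])
m=cams.camera_model("wrist");np.save("wT2.npy",m["world_to_cam"])
im=cams.capture("wrist");im=cv2.resize(im,(800,600),interpolation=cv2.INTER_CUBIC)
cv2.imwrite("pics/w2.png",(255*(im/255.)**.6).astype(np.uint8))
```

```text
6.7333 [627.72250336  12.73019992 149.6592994 ] [-1.79945198e+02 -2.69461228e-02  8.61343746e+01] [ 24.  35. -44.  93.  26.  63. -31.] [-0.15524938 -0.63838877 -1.5322282 ] 36.850835336515246
```

View pics/w2.png

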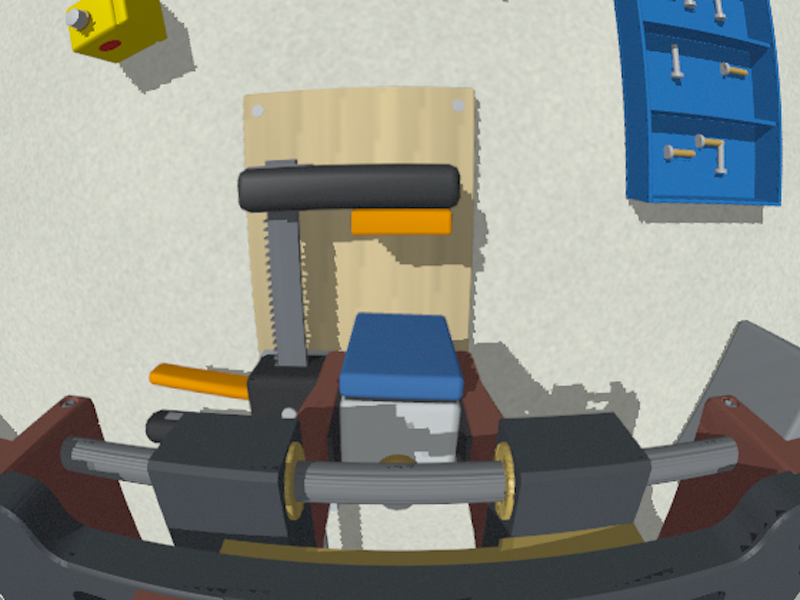

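The housing is held upright with its blue cover facing the moving jaw, and the moving pad's top face edge runs from (352,233) to (451,234). I'll refine the clamp's pose from this view.

Run:
```python
from h import *
T=np.load("wT2.npy")
for n,p in dict(bTL=(244,95,15),bTR=(476,89,15),pfL=(352,233,76),pfR=(451,234,76),pbL=(352,210,76),pbR=(451,209,76),jawL=(239,172,75),jawR=(459,168,75),trig=(152,366,61),hTL=(342,391,195),hTR=(462,391,195)).items():
    q=fe(T,*p);o=558.67-20.42j;k=np.exp(-1j*np.radians(3.67));l=(q[0]+1j*q[1]-o)/k
    print(n,q.round(1),np.round(l,1))
```

```text
bTL [536.1 149.2  15. ] (-33.4+167.8j)
bTR [684.1 139.3  15. ] (114.9+167.4j)
pfL [606.3  60.1  76. ] (42.4+83.4j)
pfR [656.7  56.2  76. ] (92.9+82.8j)
pbL [607.3  71.9  76. ] (42.7+95.3j)
pbR [657.3  69.1  76. ] (92.7+95.6j)
jawL [549.5  97.6  75. ] (-16.7+117.2j)
jawR [662.6  89.7  75. ] (96.6+116.5j)
trig [462.6 -15.8  61. ] (-96.2-1.6j)
hTL [612.6  33.1 195. ] (50.4+56.9j)
hTR [646.3  30.8 195. ] (84.1+56.8j)
```

{"name": "move_arm", "arguments": {
  "motion": [0,0,0,0.0035,0.001,0,0.03,0,0,0,0,0,0.025,0.03,0,0,0,0,0,0.025,0.03,0,0,0,0,0,0.025,0.03,0,0,0,0,0,0.02,0.03]
}}

```text
time: 7.2
tcp_pos: [628.8, 16.6, 53.7]
ee_rot: [-180.0, 0.0, 86.2]
force: [-0.6, -0.1, -0.5]
width: 36.5
```

{"name": "move_arm", "arguments": {
  "motion": [0,0,0,0,0,0.015,0.03,0,0,0,0,0,0.008,0.03,0,0,0,0,0,0.002,0.03,0,0,0,0,0,0,0.03,0,0,0,0,0,0,0.03]
}}

```text
time: 7.62
tcp_pos: [630.1, 16.4, 31.3]
ee_rot: [179.9, -0.0, 86.3]
force: [0.6, -0.4, -0.6]
width: 36.3
```

{"name": "move_arm", "arguments": {
  "motion": [0,0,0,0,0,0.001,0.03,0,0,0,0,0,0.001,0.03,0,0,0,0,0,0,0.03]
}}

```text
time: 7.87
tcp_pos: [629.7, 15.9, 28.7]
ee_rot: [179.9, 0.0, 86.2]
force: [-0.4, 0.3, -1.4]
width: 36.3
```

Run:
```python
from h import *
for i in range(2):
    im=cams.capture("top" if i else "side");s=ctrl.observe();print(s["tcp_pos"],s["ee_rot"],s["force"])
    cv2.imwrite(("top" if i else "side")+"2raw.png",im)
```

```text
[629.55506593  15.87697289  28.58772086] [1.79962289e+02 8.08209138e-03 8.62478067e+01] [ 0.46335063  0.25711106 -1.53633156]
[629.51163972  15.88030982  28.51317705] [1.79969127e+02 6.23774081e-03 8.62520737e+01] [ 0.24200925 -0.4963893  -0.72951043]
```

{"name": "move_arm", "arguments": {
  "motion": [0,0,0,0,0,0.001,0.03,0,0,0,0,0,0,0.03,0,0,0,0,0,0,0.03]
}}

```text
time: 8.22
tcp_pos: [629.6, 16.0, 28.3]
ee_rot: [180.0, 0.0, 86.3]
force: [-2.3, -0.1, 7.8]
width: 36.3
```

{"name": "move_arm", "arguments": {
  "motion": [0,0,0,0,0,0.001,0.03,0,0,0,0,0,0,0.03,0,0,0,0,0,0,0.03]
}}

```text
time: 8.47
tcp_pos: [629.9, 16.0, 28.0]
ee_rot: [179.9, 0.0, 86.2]
force: [-3.7, -1.7, 12.2]
width: 36.5
```

{"name": "move_arm", "arguments": {
  "motion": [0,0,0,0,0,-0.0012,0.03,0,0,0,0,0,0,0.042,0,0,0,0,0,0,0.048,0,0,0,0,0,0,0.054,0,0,0,0,0,0,0.054]
}}

```text
time: 8.88
tcp_pos: [629.3, 16.0, 27.1]
ee_rot: [-180.0, -0.0, 86.3]
force: [-0.4, 0.5, 0.3]
width: 53.6
```

{"name": "move_arm", "arguments": {
  "motion": [0,0,0,0,0,-0.002,0.054,0,0,0,0,0,-0.008,0.054,0,0,0,0,0,-0.02,0.054,0,0,0,0,0,-0.03,0.054,0,0,0,0,0,-0.035,0.054]
}}

```text
time: 9.3
tcp_pos: [628.2, 16.0, 122.5]
ee_rot: [-179.8, -0.0, 86.3]
force: [1.6, 0.4, 0.7]
width: 53.8
```

{"name": "move_arm", "arguments": {
  "motion": [0,0,0,0,0,-0.03,0.06,0,0,0,0,0,-0.025,0.08,0,0,0,-0.03,0,0,0.08,0,0,0,-0.03,0,0,0.08,0,0,0,0,0,0,0.08]
}}

```text
time: 9.72
tcp_pos: [625.6, -51.4, 178.0]
ee_rot: [180.0, 0.3, 85.9]
force: [0.1, -1.7, -0.1]
width: 79.4
```

Run:
```python
from h import *
s=ctrl.observe();print(s["time"],s["tcp_pos"],s["ee_rot"],s["q"].round(0),s["force"],s["width"])
m=cams.camera_model("wrist");np.save("wT3.npy",m["world_to_cam"])
im=cams.capture("wrist");im=cv2.resize(im,(800,600),interpolation=cv2.INTER_CUBIC)
cv2.imwrite("pics/w3.png",(255*(im/255.)**.6).astype(np.uint8))
```

```text
9.7167 [625.55718858 -51.41346651 178.03771836] [179.9513715    0.26196969  85.86005086] [ 30.  33. -44.  92.  25.  65. -24.] [ 0.0698508  -1.68592255 -0.12530114] 79.38408133791803
```

View pics/w3.png

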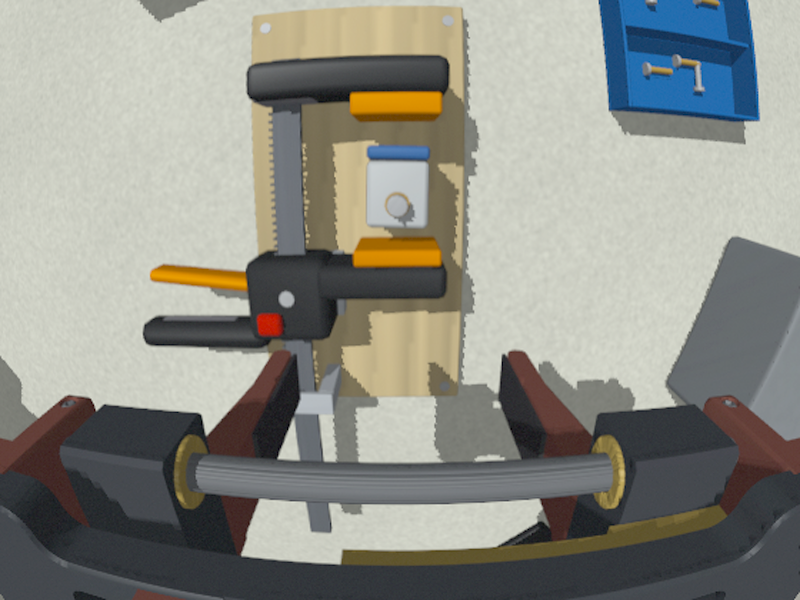

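The housing stands upright and square between the pads (top at 397,190, pads at 397,108 and 397,252) and has been let go. Next is the trigger and grip geometry from this view.

Run:
```python
from h import *
T=np.load("wT3.npy");o=558.67-20.42j;k=np.exp(-1j*np.radians(3.67))
for n,p in dict(bTL=(253,16,15),bTR=(463,8,15),bBR=(458,394,15),fpL=(361,239,76),fpR=(436,238,76),mpL=(352,119,76),mpR=(441,119,76),trF=(155,266,61),trF2=(245,275,61),trB=(155,279,61),grTop=(146,321,64),grEnd=(146,332,64),grBack=(150,344,64)).items():
    q=fe(T,*p);l=(q[0]+1j*q[1]-o)/k
    print(n,q.round(1),np.round(l,1))
print(ctrl.observe()["tcp_pos"])
```

```text
bTL [535.8 148.9  15. ] (-33.6+167.5j)
bTR [683.4 138.8  15. ] (114.3+166.9j)
bBR [ 664.9 -150.1   15. ] (114.3-122.7j)
fpL [606.2 -12.3  76. ] (46.9+11.1j)
fpR [649.  -14.9  76. ] (89.8+11.3j)
mpL [606.8  56.3  76. ] (43.1+79.7j)
mpR [656.   52.7  76. ] (92.5+79.2j)
trF [462.7 -19.   61. ] (-95.8-4.8j)
trF2 [528.1 -31.1  61. ] (-29.8-12.6j)
trB [460.8 -28.   61. ] (-97.2-13.8j)
grTop [447.7 -56.4  64. ] (-108.4-43j)
grEnd [445.4 -64.5  64. ] (-110.2-51.3j)
grBack [446.3 -73.7  64. ] (-108.7-60.4j)
[625.38478544 -48.32995677 177.81991063]
```

{"name": "move_arm", "arguments": {
  "motion": [0,0,0,-0.0055,-0.0292,0,0.08,0,0,0,-0.0055,-0.0292,0,0.08,0,0,0,-0.0055,-0.0292,0,0.08,0,0,0,-0.0055,-0.0292,0,0.08,0,0,0,-0.0055,-0.0292,0,0.08]
}}

```text
time: 10.18
tcp_pos: [476.5, -60.7, 177.4]
ee_rot: [-180.0, -0.0, 86.3]
force: [0.7, -0.3, 0.3]
width: 79.8
```

{"name": "move_arm", "arguments": {
  "motion": [0,0,6.5,0,0,0,0.08,0,0,6.5,0,0,0,0.08,0,0,6.5,0,0,0,0.08,0,0,6.5,0,0,0,0.08,0,0,6.5,0,0,0,0.08]
}}

```text
time: 10.6
tcp_pos: [478.0, -60.7, 177.8]
ee_rot: [180.0, -0.0, 53.5]
force: [0.8, 0.2, 0.4]
width: 80.0
```

{"name": "move_arm", "arguments": {
  "motion": [0,0,6.5,0,0,0,0.08,0,0,6.5,0,0,0,0.08,0,0,6.5,0,0,0,0.08,0,0,6.5,0,0,0,0.08,0,0,6.5,0,0,0,0.08]
}}

```text
time: 11.02
tcp_pos: [478.0, -60.5, 177.7]
ee_rot: [-180.0, -0.0, 21.0]
force: [-0.5, -1.2, 0.1]
width: 79.9
```

{"name": "move_arm", "arguments": {
  "motion": [0,0,6.5,0,0,0.01,0.08,0,0,6.5,0,0,0.02,0.08,0,0,6.5,0,0,0.02,0.08,0,0,5,0,0,0,0.08,0,0,0,0,0,0,0.08]
}}

```text
time: 11.43
tcp_pos: [477.3, -60.5, 126.7]
ee_rot: [-180.0, 0.1, -3.4]
force: [0.2, -0.1, -0.5]
width: 80.1
```

{"name": "move_arm", "arguments": {
  "motion": [0,0,0,0,0,0,0.08,0,0,0,0,0,0,0.08,0,0,0,0,0,0,0.08]
}}

```text
time: 11.68
tcp_pos: [478.4, -61.5, 128.0]
ee_rot: [180.0, -0.1, -3.1]
force: [0.7, 0.5, -0.6]
width: 80.2
```

Run:
```python
from h import *
s=ctrl.observe();print(s["time"],s["tcp_pos"],s["ee_rot"],s["q"].round(0),s["force"],s["width"])
m=cams.camera_model("wrist");np.save("wT4.npy",m["world_to_cam"])
im=cams.capture("wrist");im=cv2.resize(im,(800,600),interpolation=cv2.INTER_CUBIC)
cv2.imwrite("pics/w4.png",(255*(im/255.)**.6).astype(np.uint8))
```

```text
11.6833 [478.4388587  -61.48578541 128.02975077] [ 1.79998851e+02 -7.42368591e-02 -3.09191208e+00] [  27.   19.  -31.  115.   13.   49. -104.] [ 0.68140097  0.53572079 -0.62578126] 80.23848951216016
```

View pics/w4.png

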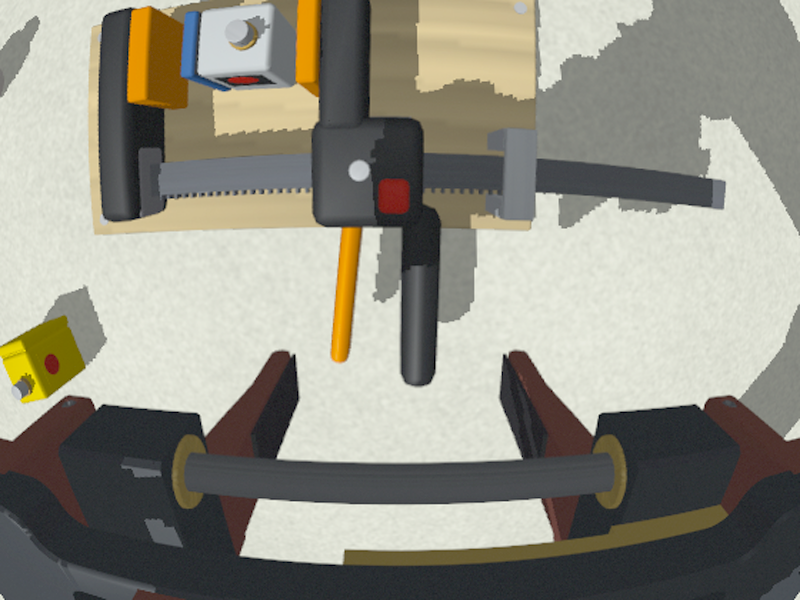

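Run:
```python
from h import *
T=np.load("wT4.npy");o=558.67-20.42j;k=np.exp(-1j*np.radians(3.67))
for n,p in dict(trL=(332,352,61),trR=(349,352,61),trL2=(342,228,61),trTip=(340,362,61),grL=(402,350,50),grR=(438,350,50),grEnd=(419,386,55),tipL=(290,358,128),tipR=(510,358,128)).items():
    q=fe(T,*p);l=(q[0]+1j*q[1]-o)/k
    print(n,q.round(1),np.round(l,1))
```

```text
trL [462.2 -24.1  61. ] (-96.1-9.9j)
trR [461.8 -33.3  61. ] (-95.9-19.1j)
trL2 [528.1 -35.4  61. ] (-29.6-16.9j)
trTip [456.1 -27.9  61. ] (-101.9-14j)
grL [456.8 -61.5  50. ] (-99-47.5j)
grR [455.7 -81.6  50. ] (-98.9-67.6j)
grEnd [436.3 -70.   55. ] (-119-57.3j)
tipL [488.5 -19.5 128. ] (-70-3.6j)
tipR [ 484.  -104.2  128. ] (-69.2-88.4j)
```

{"name": "move_arm", "arguments": {
  "motion": [0,0,0.6,-0.001,0.0026,0,0.08,0,0,0,0,0,0.03,0.08,0,0,0,0,0,0.03,0.08,0,0,0,0,0,0.025,0.08,0,0,0,0,0,0.012,0.08],
  "newtons": 8
}}

```text
time: 12.15
tcp_pos: [475.3, -64.6, 28.0]
ee_rot: [-180.0, 0.2, -3.9]
force: [0.6, 0.4, -0.0]
width: 79.9
```

{"name": "move_arm", "arguments": {
  "motion": [0,0,0,0,0,0,0.06,0,0,0,0,0,0,0.05,0,0,0,0,0,0,0.04,0,0,0,0,0,0,0.036,0,0,0,0,0,0,0.036]
}}

```text
time: 12.57
tcp_pos: [476.5, -62.7, 31.2]
ee_rot: [-179.9, 0.0, -3.7]
force: [-3.2, 8.2, -3.3]
width: 50.3
```

{"name": "move_arm", "arguments": {
  "motion": [0,0,0,0,0,0,0.036,0,0,0,0,0,0,0.036,0,0,0,0,0,0,0.036,0,0,0,0,0,0,0.036,0,0,0,0,0,0,0.036]
}}

```text
time: 12.98
tcp_pos: [476.4, -62.8, 31.2]
ee_rot: [-179.9, 0.0, -3.7]
force: [-2.8, 6.5, -4.0]
width: 38.7
```

{"name": "move_arm", "arguments": {
  "motion": [0,0,0,0,0.0015,0,0.036,0,0,0,0,0,0,0.036,0,0,0,0,0,0,0.036]
}}

```text
time: 13.23
tcp_pos: [476.4, -62.8, 31.2]
ee_rot: [-179.8, 0.0, -3.7]
force: [-2.6, 12.0, -4.5]
width: 38.8
```

Run:
```python
from h import *
s=ctrl.observe();print(s["time"],s["tcp_pos"],s["force"],s["width"])
im=cams.capture("wrist");im=cv2.resize(im,(800,600),interpolation=cv2.INTER_CUBIC)
cv2.imwrite("pics/w5.png",(255*(im/255.)**.6).astype(np.uint8))
```

```text
13.2333 [476.37864604 -62.76935854  31.17962094] [-2.55105721 11.96293774 -4.48677046] 38.82373002534537
```

View pics/w5.png

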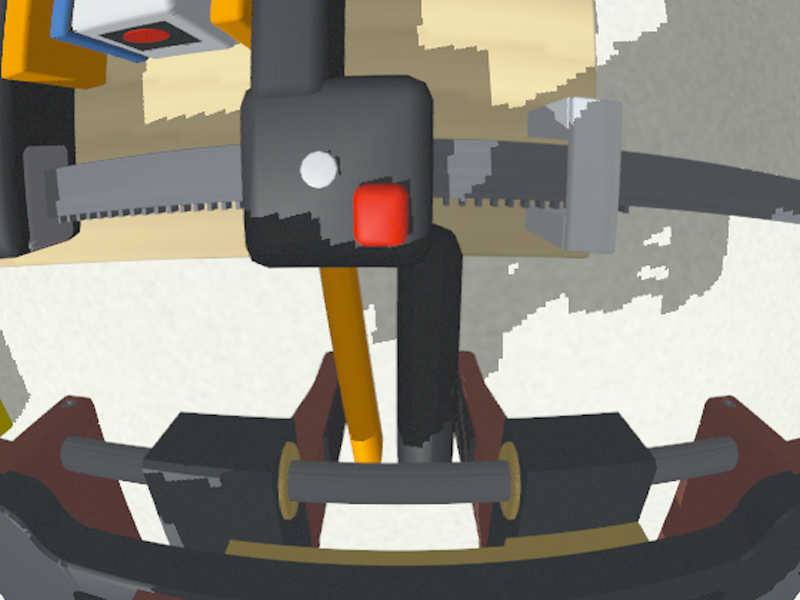

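```bash
cat >> h.py <<'E'
def state(tag):
    s=ctrl.observe();im=cams.capture("top");cv2.imwrite(tag+"raw.png",im)
    hsv=cv2.cvtColor(im,cv2.COLOR_BGR2HSV);print(tag,round(s["time"],2),s["tcp_pos"].round(1),s["force"].round(1),round(s["width"],1))
    for n,lo,hi in(("orange",(5,150,60),(18,255,255)),("blue",(100,100,50),(125,255,255))):
        M=cv2.inRange(hsv,lo,hi);M[:160]=0;M[300:]=0;M[:,:215]=0;M[:,335:]=0
        k,_,st,ce=cv2.connectedComponentsWithStats(M)
        print(n,[(ce[i].round(1).tolist(),int(st[i,4])) for i in range(1,k) if st[i,4]>8])
E
python3 -c "
from h import *
state('p1a')
im=cv2.imread('top2raw.png');print(im.shape)"
```

```text
p1a 13.28 [476.4 -62.8  31.2] [-1.6 11.9 -4.7] 38.8
orange [([256.4, 185.5], 134), ([286.3, 186.7], 105)]
blue [([263.3, 186.1], 33)]
(420, 560, 3)
```

{"name": "move_arm", "arguments": {
  "motion": [0,0,0,0,-0.0027,0,0.036,0,0,0,0,0,0,0.036,0,0,0,0,0,0,0.036]
}}

```text
time: 13.58
tcp_pos: [476.4, -62.7, 31.1]
ee_rot: [180.0, 0.0, -3.8]
force: [-3.9, 4.3, 1.4]
width: 38.5
```

{"name": "move_arm", "arguments": {
  "motion": [0,0,0,0,0,0,0.08,0,0,0,0,0,0,0.08,0,0,0,0,0,0,0.08,0,0,0,0,0,0,0.08,0,0,0,0,0,0,0.08]
}}

```text
time: 14.0
tcp_pos: [477.9, -63.4, 31.1]
ee_rot: [180.0, -0.1, -3.9]
force: [-0.1, 2.7, 0.4]
width: 68.6
```

{"name": "move_arm", "arguments": {
  "motion": [0,0,0,0,0,0,0.08,0,0,0,0,0,0,0.08]
}}

```text
time: 14.17
tcp_pos: [477.9, -63.8, 30.9]
ee_rot: [180.0, -0.1, -3.9]
force: [-0.3, -0.1, 0.6]
width: 79.0
```

```bash
python3 -c "
from h import *
state('p1b')"
```

```text
p1b 14.17 [477.9 -63.8  30.9] [-0.3 -0.1  0.6] 79.0
orange [([256.4, 185.5], 134), ([286.3, 186.8], 106)]
blue [([263.3, 186.1], 33)]
```

{"name": "move_arm", "arguments": {
  "motion": [0,0,0,0,0,0,0.036,0,0,0,0,0,0,0.036,0,0,0,0,0,0,0.036,0,0,0,0,0,0,0.036,0,0,0,0,0,0,0.036]
}}

```text
time: 14.63
tcp_pos: [476.1, -61.4, 30.2]
ee_rot: [-179.9, 0.1, -3.7]
force: [-3.5, 7.6, 4.1]
width: 49.9
```

{"name": "move_arm", "arguments": {
  "motion": [0,0,0,0,0,0,0.036,0,0,0,0,0,0,0.036,0,0,0,0,0,0,0.036,0,0,0,0,0,0,0.036,0,0,0,0,0,0,0.036]
}}

```text
time: 15.05
tcp_pos: [475.9, -62.7, 30.2]
ee_rot: [-180.0, 0.1, -3.8]
force: [-4.2, 3.9, 3.5]
width: 38.4
```

```bash
python3 -c "
from h import *
state('p2a')"
```

```text
p2a 15.05 [475.9 -62.7  30.2] [-4.2  3.9  3.5] 38.4
orange [([259.8, 185.5], 118), ([286.3, 186.7], 106)]
blue [([264.1, 185.8], 28)]
```

{"name": "move_arm", "arguments": {
  "motion": [0,0,0,0,0,0,0.08,0,0,0,0,0,0,0.08,0,0,0,0,0,0,0.08,0,0,0,0,0,0,0.08,0,0,0,0,0,0,0.08]
}}

```text
time: 15.52
tcp_pos: [477.1, -63.4, 30.2]
ee_rot: [180.0, -0.0, -3.9]
force: [-0.0, 2.5, -1.8]
width: 68.7
```

{"name": "move_arm", "arguments": {
  "motion": [0,0,0,0,0,0,0.08,0,0,0,0,0,0,0.08,0,0,0,0,0,0,0.08]
}}

```text
time: 15.77
tcp_pos: [477.1, -63.9, 30.4]
ee_rot: [180.0, -0.0, -3.9]
force: [-1.0, -0.7, -0.1]
width: 80.3
```

{"name": "move_arm", "arguments": {
  "motion": [0,0,0,0,0,0,0.036,0,0,0,0,0,0,0.036,0,0,0,0,0,0,0.036,0,0,0,0,0,0,0.036,0,0,0,0,0,0,0.036]
}}

```text
time: 16.18
tcp_pos: [475.9, -61.2, 30.2]
ee_rot: [-179.9, 0.1, -3.7]
force: [-4.6, 8.2, 3.5]
width: 50.2
```

{"name": "move_arm", "arguments": {
  "motion": [0,0,0,0,0,0,0.036,0,0,0,0,0,0,0.036,0,0,0,0,0,0,0.036,0,0,0,0,0,0,0.036,0,0,0,0,0,0,0.036]
}}

```text
time: 16.6
tcp_pos: [475.7, -62.7, 30.2]
ee_rot: [180.0, 0.1, -3.8]
force: [-5.3, 3.8, 4.5]
width: 38.4
```

```bash
python3 -c "
from h import *
state('p3a')
im=cams.capture('wrist');im=cv2.resize(im,(800,600),interpolation=cv2.INTER_CUBIC)
cv2.imwrite('pics/w6.png',(255*(im/255.)**.6).astype(np.uint8))"
```

```text
p3a 16.6 [475.7 -62.7  30.2] [-5.3  3.8  4.5] 38.4
orange [([263.5, 186.1], 115), ([286.6, 186.7], 93)]
blue [([267.7, 186.0], 26)]
```

View pics/w6.png

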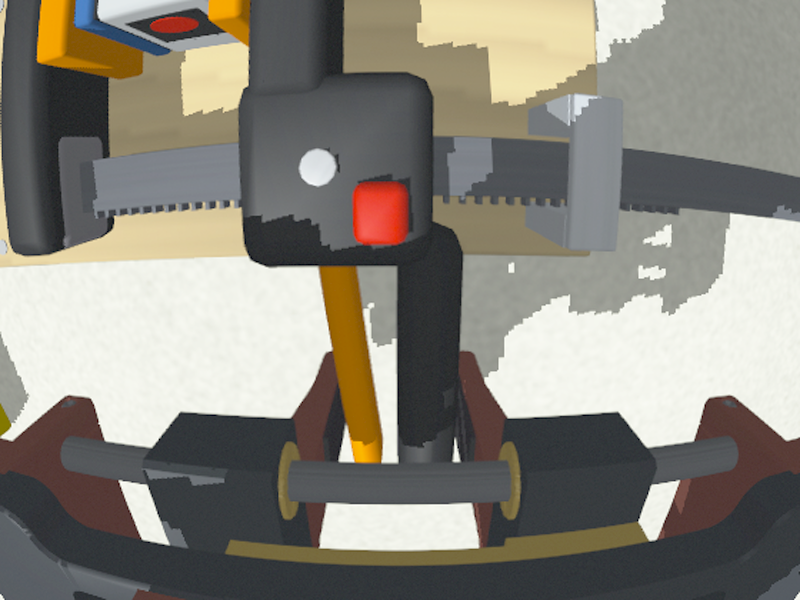

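The pad is now on the blue cover and the housing is close to the fixed pad (small gap near 238,20). For the next pump I'll keep the grip low and watch where the trigger stops.

{"name": "move_arm", "arguments": {
  "motion": [0,0,0,0,0,0,0.08,0,0,0,0,0,0,0.08,0,0,0,0,0,0,0.08,0,0,0,0,0,0,0.08,0,0,0,0,0,0,0.08]
}}

```text
time: 17.12
tcp_pos: [477.2, -63.4, 30.3]
ee_rot: [180.0, -0.0, -3.9]
force: [0.7, 2.8, -2.0]
width: 69.0
```

{"name": "move_arm", "arguments": {
  "motion": [0,0,0,0,0,0,0.08,0,0,0,0,0,0,0.08,0,0,0,0,0,0,0.08]
}}

```text
time: 17.37
tcp_pos: [477.2, -63.9, 30.5]
ee_rot: [180.0, -0.0, -3.9]
force: [0.1, -0.6, -0.5]
width: 79.8
```

{"name": "move_arm", "arguments": {
  "motion": [0,0,0,0,0,0,0.036,0,0,0,0,0,0,0.036,0,0,0,0,0,0,0.036,0,0,0,0,0,0,0.036,0,0,0,0,0,0,0.036]
}}

```text
time: 17.78
tcp_pos: [476.2, -59.6, 30.2]
ee_rot: [-179.8, 0.1, -3.7]
force: [-4.1, 15.6, 2.7]
width: 50.3
```

{"name": "move_arm", "arguments": {
  "motion": [0,0,0,0,0,0,0.036,0,0,0,0,0,0,0.036,0,0,0,0,0,0,0.036,0,0,0,0,0,0,0.036,0,0,0,0,0,0,0.036]
}}

```text
time: 18.2
tcp_pos: [476.2, -58.5, 30.3]
ee_rot: [-179.7, 0.1, -3.6]
force: [-3.7, 15.3, 2.7]
width: 47.1
```

{"name": "move_arm", "arguments": {
  "motion": [0,0,0,0,0,0,0.036,0,0,0,0,0,0,0.036,0,0,0,0,0,0,0.036]
}}

```text
time: 18.45
tcp_pos: [476.2, -58.5, 30.3]
ee_rot: [-179.7, 0.1, -3.6]
force: [-3.5, 15.1, 2.2]
width: 47.1
```

```bash
python3 -c "
from h import *
state('p4a')"
```

```text
p4a 18.45 [476.2 -58.5  30.3] [-3.5 15.1  2.2] 47.1
orange [([263.8, 185.9], 110), ([286.7, 186.8], 88)]
blue [([268.3, 186.0], 26)]
```

The trigger stopped mid-stroke (opening 47 mm), so the jaw is pressing the housing. The net force on the tool is about 15 N, nearly all on the trigger finger. I'll recentre the fingers while raising the grip, so the hold balances at about 17 N.

{"name": "move_arm", "arguments": {
  "motion": [0,0,0,0,-0.0013,0,0.036,0,0,0,0,-0.0012,0,0.036,0,0,0,0,0,0,0.036],
  "newtons": 11
}}

```text
time: 18.75
tcp_pos: [476.3, -58.4, 30.2]
ee_rot: [-179.9, 0.1, -3.7]
force: [-3.1, 7.4, 1.2]
width: 46.9
```

{"name": "move_arm", "arguments": {
  "motion": [0,0,0,0,-0.0013,0,0.036,0,0,0,0,-0.0012,0,0.036,0,0,0,0,0,0,0.036],
  "newtons": 15
}}

```text
time: 19.0
tcp_pos: [476.3, -58.5, 30.1]
ee_rot: [180.0, 0.1, -3.8]
force: [-4.6, -0.2, 3.0]
width: 47.3
```

```bash
python3 -c "
from h import *
state('p5a')"
```

```text
p5a 19.0 [476.3 -58.5  30.1] [-4.6 -0.2  3. ] 47.3
orange [([263.8, 186.0], 113), ([286.7, 186.8], 88)]
blue [([268.3, 186.0], 26)]
```

{"name": "move_arm", "arguments": {
  "motion": [0,0,0,0,0,0,0.036,0,0,0,0,0,0,0.036,0,0,0,0,0,0,0.036,0,0,0,0,0,0,0.036,0,0,0,0,0,0,0.036],
  "newtons": 17
}}

```text
time: 19.47
tcp_pos: [476.3, -58.6, 30.2]
ee_rot: [180.0, 0.1, -3.8]
force: [-5.2, -0.9, 3.8]
width: 47.0
```

```bash
python3 -c "
from h import *
state('p6a')
a=cv2.imread('p6araw.png')[150:260,200:350];b=cams.capture('side')[175:265,215:345]
a=cv2.resize(a,(750,550)[::1],interpolation=cv2.INTER_CUBIC)[:300];b=cv2.resize(b,None,fx=3.3,fy=3.3,interpolation=cv2.INTER_CUBIC)
c=np.zeros((600,750,3),np.uint8);c[:300]=a;c[300:300+b.shape[0],:b.shape[1]]=b
w6=cams.capture('wrist')[:200,:300];c[300:500,450:750]=w6
cv2.imwrite('pics/f1.png',(255*(c/255.)**.6).astype(np.uint8))"
```

```text
p6a 19.47 [476.3 -58.6  30.2] [-5.2 -0.9  3.8] 47.0
orange [([263.9, 185.9], 111), ([286.7, 187.0], 88)]
blue [([268.3, 186.2], 28)]
```

View pics/f1.png

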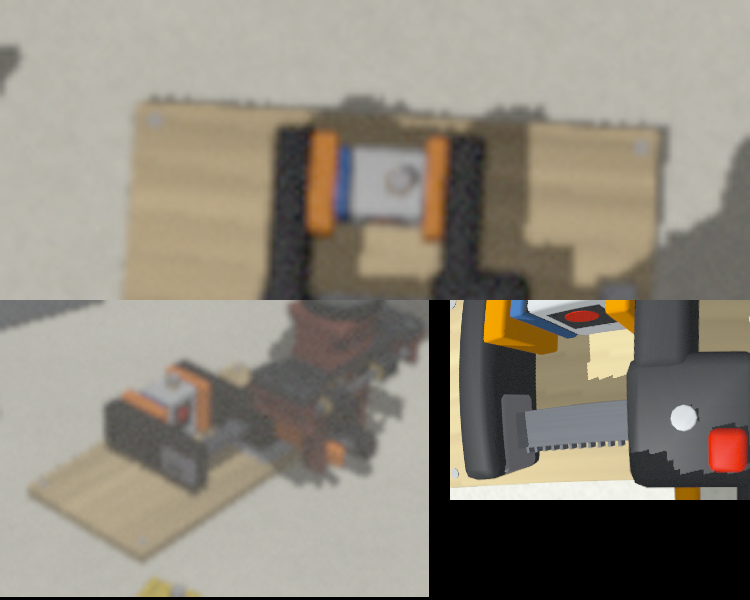

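The housing is upright and square between both pads. The blue cover (343,183) is against the moving pad and the grey end (425,183) against the fixed pad, with the trigger held balanced at about 17 N. Handing in.

```bash
python3 -c "
from workcell import ticket
print(ticket.finish_job())"
```

```text
the job is handed in; nothing more can be done
None
```

The housing is clamped and the job is handed in, with the trigger still held squeezed. The arm's clock showed about 19.6 s of the 61 s allowed.

**What I did:** I stood the grey housing upright on the board between the jaws, blue cover towards the moving jaw, and let go of it. Three full pumps of the trigger brought the moving jaw up and pushed the housing to just short of the fixed pad. The fourth squeeze stopped mid-stroke, at 47 mm from grip back to trigger front, with the jaw pressing on the housing. I then centred the fingers on the grip and trigger and set the hold to 17 N, within the 12 to 25 N you gave.

**Last checks:**
- **Position:** in the final top view the housing is square, with both ends against the orange pads. The side and wrist views agree as far as they show it.
- **Hold:** the opening held at 47 mm and the sideways force on the wrist was about -1 N, so the squeeze is balanced. A steady force of about -5 N in x and +4 N in z remained.
- **Trigger force:** 17 N is the set grip, not a direct reading. The one-sided squeeze at an 8 N setting read about 15 N on the wrist, so I took the setting to be per finger.
- **Disagreement:** the top and wrist cameras differed by about 2 mm on where the clamp lies. I used the wrist camera's closer view for the trigger.
- **Not checked:** I took no close final look at the other things on the bench, but the arm's path kept clear of them.

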